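Set the electrode over the piece with the coarse and fine feed

ROBOT

A 6-joint arm with a two-finger parallel gripper is mounted at the origin on the work surface. World frame = base frame: x ahead of the robot, y to its left, z up, the work surface at z = 0. Lengths are in mm, angles in rad, forces in N, time in s.
With the tool pointing down it reaches from about 300 to 775 mm from the base axis. Payload 14.6 kg.
Tool frame: the origin (TCP) lies midway between the tips of the shut fingers; the grasp point (between the pads) lies 19 mm behind it; z points along the fingers, y is the line along which they close (so a half turn about z gives the same grasp; the last joint's range is limited). The gripper opens to 94 mm and grips with 3 to 60 N. Pads are 16 mm wide; open, the fingers measure 119 mm over their backs; the gripper's body (75 mm by 177 mm) begins 78 mm behind the grasp point.
Start: joints at [1.232, 0.3, 1.521, -0, 1.321, -0.067], TCP at [147.654, 529.8, 205.446] pointing down, gripper open.
Joint ranges: [-3.03, 3.03], [-0.79, 2.21], [0.23, 2.52], [-1.04, 4.18], [0, 3.07], [-2.55, 2.55]. Speed limits (rad/s): [2.22, 2.22, 2.57, 3.14, 3.14, 3.14].

INTERFACE

Orientations are given as [roll, pitch, yaw] about the fixed x, y, z axes, in that order (R = Rz(yaw) Ry(pitch) Rx(roll)).
In Python, from cell import manip gives the robot as it stands.
- The arm moves only by the shell command python3 -m creep 'ROWS' [OPENING] [FORCE]. ROWS is text: rows parted by semicolons, each of 6 numbers parted by spaces: the shift along the tool's x, y, z normalised to -1 to 1, where 1 is 4 cm, then the turn, a rotation vector about the tool's x, y, z normalised to -1 to 1, where 1 is pi rad. In form: dx dy dz ax ay az; .... A call has 1 to 20 rows; each row shifts and turns the commanded pose from where the row before left it, along the tool's axes as they then stand; what a row does not reach is not made up. A row lasts 1/8 s, in which the tool goes at most 62.5 mm and 10.7 degrees, less where a joint would pass 70% of its speed; a pose out of reach is approached as far as the arm can. A call with a number of a shift or a turn outside -1 to 1 is refused whole. A call with a gripper value outside its range is refused whole. OPENING is the closure, from 0 (fully open) to 1 (shut), set as the call begins (- or left out, the last holds). The fingers move at their own pace and stop on an object; FORCE is the grip in N (left out, the last holds). Time passes only in rows, so rows that do not move let the fingers close. It gives the time, the measured TCP pose, the force, the opening and the grip force at its end, in the units of the state.
- manip.read_state(): the state, without advancing time (a new reading comes with each control period).
- manip.camera(name): name is "scene" or "top" or "wrist"; returns a dict with "color" (400x640x3 uint8, red, green, blue), "range_z" (400x640 float32, mm along the optical axis (not along the pixel's ray), 0 where there is no reading), "camera_matrix" (3x3 intrinsics, pixels), "T" (4x4, takes a point from camera to world coordinates). Camera axes: x right, y down, z forward; pixel columns grow to the right and rows downward; lengths in mm; the calibration is good to about 2 mm. A picture is of the moment at which its call begins.
- manip.sign_off(): hands the job in; it is judged then, once.
The state is a dict: "clock": time; "joints": joint angles; "qd": joint speeds; "effort": joint torques, N m; "eef_pos": TCP position; "eef_rot": TCP orientation; "wrist_force": force on the tool from outside, world axes, zero at the start; "moment": the same for the moment, N m; "finger_gap": finger opening in mm; "finger_force": force on a finger pad.
Only numpy, scipy, OpenCV 4.12 (cv2) and the standard library are available. Lean on these libraries where they do the work, as an engineer would, in place of code of your own. Each camera call takes 0.05 s, during which the arm holds its last target. There are 200 camera calls.

TASK

Push the work carriage home against its stop so that the disc lies under the welding electrode; then turn the large outer knob of the inclined feed until the electrode tip is about 7 mm above the disc, and from there use only the small inner knob to bring the tip down to 3 mm above it. The tip must never touch the disc, do not lay hold of or knock the torch or the microscope, and leave the tools and the jar where they are.

Things in the scene. Friction and masses are not known exactly. Their poses are not given: they have to be found in the camera images.
- weld_stand: fixed grey base plate, 14 mm thick, with column, cross rail and inclined slide. Origin on the bench straight below the point where the electrode axis meets the disc; plate from -165 to +70 mm in x, +-150 mm in y. x points away from the knobs, y along the cross rail towards the carriage handle, z up. The slide (on the -x side) leans 35 degrees from vertical, rising towards -x.
- work_carriage (a joint): carriage (aluminium block 66 x 76 x 18 mm carrying a clamped steel disc 34 mm across) on the cross rail: value in m is its distance from the stop, 0 = home under the electrode, at most 0.078 (out towards the stand's +y). It rubs with about 2.5 N and stays where it is left.
- carriage_handle (a point): centre of the carriage's black upright handle knob, 24 mm across and 32 mm tall, 71 mm above the bench (knob from 54 to 86 mm), at the carriage's outer end 115 mm from the disc's centre along the stand's +y; moves with the carriage; axes as the stand's. With the carriage home it is 115 mm to the side of the microscope's optical axis.
- weld_spot (a point): centre of the disc's level top face, 62 mm above the bench; rides on the carriage; axes as the stand's.
- torch: black welding torch 20 mm across, 106 mm long, with a pointed 3 mm steel electrode; held in a dark steel clamp block; origin = the electrode's tip; z up along the electrode, parallel to the knob axis and 36 mm from it, 35 degrees from vertical; x its upper side, y as the stand's. It moves along z only; with the carriage home the axis meets the weld spot. 1 mm along the axis is 0.819 mm of height.
- coarse_knob (a joint): outer knob's angle in rad; grows clockwise as seen from the knob's end (looking down the axis) and then lowers the torch, 40 mm along the axis per turn (5.22 mm of height per rad); at 4.41, with the fine knob at 0, the tip is 7 mm above the disc. Range -0.3 to 6.2; friction about 0.06 N m, stays where left.
- coarse_grip (a point): centre of the outer knob: black, ribbed, 52 mm across and 22 mm long, at the upper end of the slide; z is the knob axis, outwards, 35 degrees from vertical leaning towards the stand's -x; x, y turn with the knob. Its faces lie 11 mm either way along z; below it is a collar 38 mm across. Turned, it does not travel; the fine knob shifts it 1.6 mm per rad.
- fine_knob (a joint): inner knob's angle in rad, within 0.25 of 0 at the start; grows clockwise as seen from the knob's end and then lowers torch, saddle and outer knob together, 10 mm along the axis per turn (1.30 mm of height per rad). Range -3.2 to 6.4; friction about 0.03 N m. The two knobs turn independently and stay where left.
- fine_grip (a point): centre of the inner knob: bare aluminium, ribbed, 24 mm across and 30 mm long, on the same axis in front of the outer knob; with the fine knob at 0 its foot stands 2 mm clear of the outer knob's face, its middle 17 mm from that face, its end 32 mm. It does not travel. z is the axis, outwards.
- microscope: fixed black stereo microscope; origin under its round foot (124 mm across, 22 high). Post 32 mm across, 452 high; boom at 327 to 363 mm runs along its +y to the head, optical axis 230 mm from the post, over the home weld spot. Head: ring light 66 mm across, underside 196 mm above the bench; pod 72 mm across; eyepieces lean to its -x, up to 460 mm high, reaching 110 mm from the axis.
- plier_rack: fixed wooden plier rack 70 x 200 x 116 mm (x, y, z), with the pliers hung in it up to 205 mm; origin under its centre.
- mandrel_stand: fixed wooden block 100 x 100 x 35 mm with an upright steel ring mandrel up to 205 mm; origin under its centre.
- pliers: loose red-handled pliers lying flat, about 145 mm long, 40 mm wide, 9 mm high; origin at the pivot, on the bench, x towards the jaws.
- cutters: loose yellow-handled cutters lying flat, about 130 mm long, 40 mm wide, 9 mm high; origin at the pivot, on the bench, x towards the jaws.
- flux_jar: loose amber glass jar with a steel cap, 48 mm across, 52 mm high; origin under its centre.

How it is judged (in metres and radians):
On the way, in this order (a step that is already met when the one before it is completed fails the run):
1. the work carriage is home against its stop (within 2 mm) (value of joint work_carriage below 0.002 m), for 0.2 s.
2. with the outer knob alone the tip has been brought to 5.5 to 8.5 mm above the disc and rests there, the inner knob still near its start (value of joint work_carriage below 0.002 m and z of torch in the frame of weld_spot between 0.0055 and 0.0085 m and value of joint fine_knob between -0.5 and 0.5 rad and velocity of joint coarse_knob between -0.05 and 0.05 rad/s), for 0.3 s.
At the end, for the whole second after the job is handed in: The carriage is within 2 mm of its stop, the tip is 2 to 4 mm above the disc's top face, the outer knob still stands where it put the tip about 7 mm above the disc (reads 3.95 to 4.87 rad), the inner knob has been turned to more than 0.6 rad, and both knobs are let go and at rest (value of joint work_carriage below 0.002 m and z of torch in the frame of weld_spot between 0.002 and 0.004 m and value of joint coarse_knob between 3.95 and 4.87 rad and value of joint fine_knob above 0.6 rad and velocity of joint fine_knob between -0.05 and 0.05 rad/s); the robot touches nothing.
It fails at once if the electrode tip comes within 0.7 mm of the disc's face (touches) (z of torch in the frame of weld_spot below 0.0007 m).
It fails at once if the torch is pushed or held (over 3 N) (contact force between anything else and torch above 3 N).
It fails at once if the microscope is knocked (over 5 N) (contact force between anything else and microscope above 5 N).
It fails at once if a loose tool or the jar is moved more than 15 mm (distance of any of pliers, cutters, flux_jar from where it was at the start of the episode above 0.015 m).
It also fails if it takes over 72 s, if anything falls off the work surface, if the arm or the gripper's body presses on something with over 40 N, if the wrist force passes 120 N, or if a joint passes its speed limit or range.

## Working session

There is one attempt and no reset: what is moved stays moved. The work goes in short steps, Python scripts to look and compute and a shell command to move; the robot and the scene stay as the last step left them, time stands still between calls to the robot, and variables do not carry over. Pictures are saved under pics/ and viewed, at most 13 in all, crops included, and the job is handed in when it is done.

```bash
ls; mkdir -p pics; python3 - <<'E'
from cell import manip
import cv2,numpy as np
for n in("scene","top","wrist"):
    c=manip.camera(n);np.savez(f"{n}0.npz",**c)
    cv2.imwrite(f"pics/{n}0.png",c["color"][:,:,::-1]);print(n,c["camera_matrix"].tolist(),c["T"].round(3).tolist())
print(manip.read_state())
E
```

```text
pics
scene [[411.7391292264899, 0.0, 320.35654899694066], [0.0, 411.7391292264899, 199.16345376309255], [0.0, 0.0, 1.0]] [[0.863, 0.407, -0.3, 909.133], [0.505, -0.712, 0.488, -575.584], [-0.015, -0.573, -0.82, 1130.076], [0.0, 0.0, 0.0, 1.0]]
top [[454.3144133781975, 0.0, 325.09550537785947], [0.0, 454.3144133781975, 199.73506099871346], [0.0, 0.0, 1.0]] [[0.021, -0.995, 0.101, 450.291], [-1.0, -0.02, 0.012, -1.149], [-0.01, -0.101, -0.995, 1311.335], [0.0, 0.0, 0.0, 1.0]]
wrist [[334.8178753374127, 0.0, 323.3198402766214], [0.0, 334.8178753374127, 201.22427080498585], [0.0, 0.0, 1.0]] [[0.269, 0.937, 0.223, 83.222], [0.963, -0.261, -0.065, 547.972], [-0.002, 0.232, -0.973, 384.782], [0.0, 0.0, 0.0, 1.0]]
{'clock': 0.15, 'joints': array([ 1.23239589e+00,  3.00356425e-01,  1.52141143e+00, -2.29170309e-06,
        1.32069295e+00, -6.66193402e-02]), 'qd': array([-0.00160385, -0.00299016, -0.00025226, -0.00036473, -0.00037585,
        0.00011666]), 'effort': array([-1.99842511e-04, -5.31963372e+01, -3.52817202e+01,  7.07470556e-02,
        2.37264123e-02, -5.33473690e-05]), 'eef_pos': array([147.59723568, 529.6302204 , 205.02100159]), 'eef_rot': array([-3.14072628e+00, -5.55780543e-05,  2.86981210e+00]), 'wrist_force': array([-0.09294855, -0.30306822, -0.11253087]), 'moment': array([ 0.00945574,  0.0278947 , -0.08066561]), 'finger_force': 0.0, 'finger_gap': 94.00334795344159}
```

View pics/scene0.png

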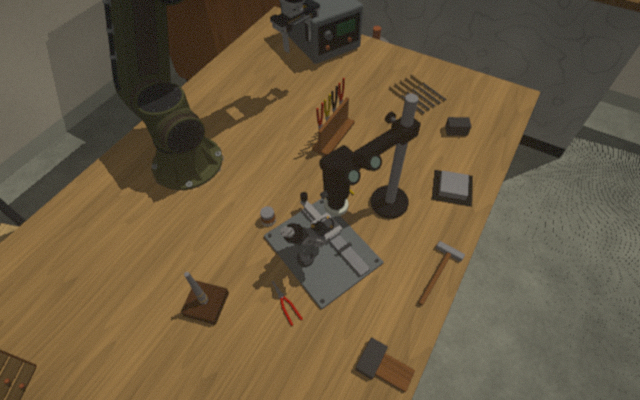

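View pics/top0.png

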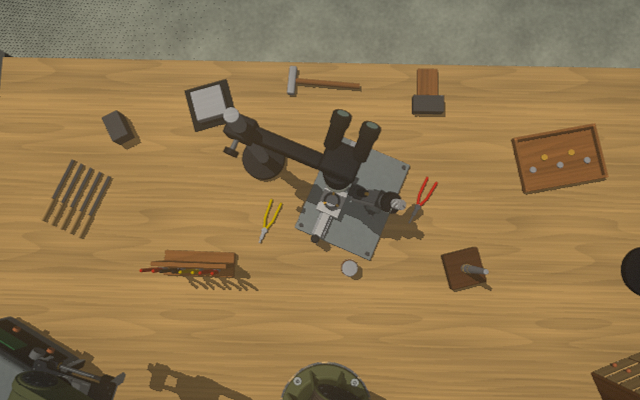

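The scene view shows the stand at about (320,255), the microscope head over it at (335,170). In the top view, the plate is centred near (355,200) and the bare knob near (398,205). Next I'll zoom in.

```bash
python3 - <<'E'
import cv2
a=cv2.imread("pics/top0.png")[130:285,225:445];cv2.imwrite("pics/top0z.png",cv2.resize(a,None,fx=3.6,fy=3.6,interpolation=cv2.INTER_CUBIC))
a=cv2.imread("pics/scene0.png")[140:310,250:400];cv2.imwrite("pics/scene0z.png",cv2.resize(a,None,fx=3.5,fy=3.5,interpolation=cv2.INTER_CUBIC))
E
```

```text
(no output)
```

View pics/top0z.png

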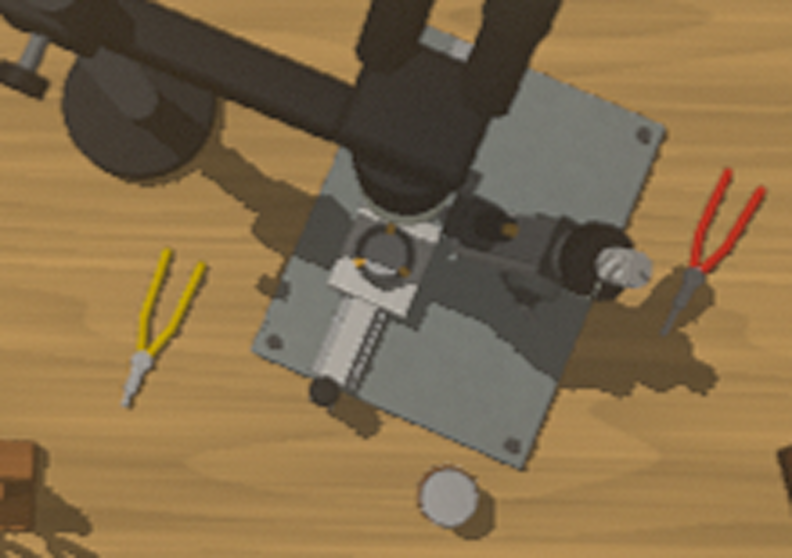

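View pics/scene0z.png

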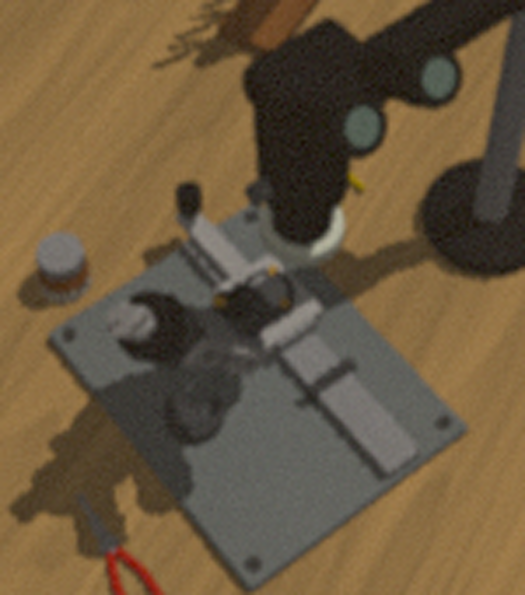

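```bash
cat > h.py <<'E'
import numpy as np,cv2
from scipy.spatial.transform import Rotation as R
def load(n): return dict(np.load(n))
def ray(c,uv,z):
    K,T=c["camera_matrix"],c["T"]; d=T[:3,:3]@np.linalg.solve(K,[uv[0],uv[1],1]); o=T[:3,3]
    return o+d*(z-o[2])/d[2]
def proj(c,p):
    q=np.linalg.inv(c["T"])@np.r_[p,1]; q=c["camera_matrix"]@q[:3]; return q[:2]/q[2]
E
python3 - <<'E'
from h import *
t=load("top0.npz");s=load("scene0.npz")
S=np.array([[-165,150],[70,150],[-165,-150],[70,-150]])
zt=lambda u,v:((u+.5)/3.6-.5+225,(v+.5)/3.6-.5+130)
zs=lambda u,v:((u+.5)/3.5-.5+250,(v+.5)/3.5-.5+140)
def fit(A,B):
    a=A-A.mean(0);b=B-B.mean(0)
    th=np.arctan2((a[:,0]*b[:,1]-a[:,1]*b[:,0]).sum(),(a*b).sum())
    M=np.array([[np.cos(th),-np.sin(th)],[np.sin(th),np.cos(th)]]);o=B.mean(0)-M@A.mean(0)
    print(th,o,np.linalg.norm((A@M.T+o-B),axis=1)); return th,o
P1=np.array([ray(t,zt(*p),14)[:2] for p in [(522,468),(255,352),(664,128)]])
P2=np.array([ray(s,zs(*p),14)[:2] for p in [(48,335),(250,590),(467,430)]])
fit(S[:3],P1);fit(S[[0,2,3]],P2)
th,o=fit(np.r_[S[:3],S[[0,2,3]]],np.r_[P1,P2])
M=np.eye(3);M[:2,:2]=[[np.cos(th),-np.sin(th)],[np.sin(th),np.cos(th)]];o=np.r_[o,0]
np.savez("stand.npz",M=M,o=o)
h=ray(t,zt(325,390),86);print("handle",h,M.T@(h-o), M.T@(ray(s,zs(189,187),86)-o))
# fine knob end + depth
for n,c,uv in(("t",t,zt(635,268)),("t",t,zt(590,255)),("s",s,zs(122,318)),("s",s,zs(160,325))):
    u,v=np.round(uv).astype(int);d=c["range_z"][v,u]
    p=c["T"]@np.r_[np.linalg.solve(c["camera_matrix"],[uv[0],uv[1],1])*d,1];print(n,p[:3],M.T@(p[:3]-o))
# whole cloud of each camera near stand, in stand frame: knob region
for n,c in(("t",t),("s",s)):
    v,u=np.mgrid[:400,:640];d=c["range_z"]
    p=np.stack([u*d,v*d,d],-1)@np.linalg.inv(c["camera_matrix"]).T
    w=(p@c["T"][:3,:3].T+c["T"][:3,3]-o)@M
    m=(d>0)&(w[...,0]<-60)&(w[...,0]>-240)&(abs(w[...,1])<40)&(w[...,2]>120)
    q=w[m];print(n,len(q),q.min(0),q.max(0))
    np.savetxt(f"q{n}.txt",q)
    # along axis coordinate & radial, with guess axis dir
    a=np.array([-np.sin(.6109),0,np.cos(.6109)]);b=np.array([np.cos(.6109),0,np.sin(.6109)])
    print("axis max",np.percentile(q@a,[50,90,99]))
    k=q[(q@a)>np.percentile(q@a,99)-20];print("end: perp range",np.percentile(k@b,[2,98]),np.percentile(k[:,1],[2,98]))
E
```

```text
1.1859751063511408 [612.51103149 -19.84635504] [2.49402652 4.23367932 4.21574239]
1.17916550186254 [615.73845314 -22.50120072] [2.29181663 2.2476606  2.14863194]
1.1816565625659174 [614.13377271 -21.36089478] [2.04611224 3.46871596 6.09311289 3.76940953 0.75699743 3.22378258]
handle [470.41331745  38.61742172  86.        ] [  0.96760163 155.73063751  86.        ] [  2.65035616 156.36438713  86.        ]
t [ 552.29344276 -168.58964295  236.84385191] [-159.68306978    1.35938259  236.84385191]
t [ 562.32391512 -141.46883902  217.07824029] [-130.78444455    2.36826403  217.07824029]
s [ 553.11991165 -171.54949983  237.25015869] [-162.10807902   -0.5282439   237.25015869]
s [ 571.13123467 -151.80223145  213.34483935] [-137.00383668   -9.70099603  213.34483935]
t 824 [-172.33449988  -26.47680413  120.02406811] [-60.22138806  28.73124569 241.6187138 ]
axis max [233.36370661 276.27528777 286.7217327 ]
end: perp range [-10.13656863  13.34332958] [-9.82091111 12.93963186]
s 759 [-173.21508547  -29.71956023  120.18424788] [-60.26775214  24.97780141 242.40912435]
axis max [219.18277989 278.91076844 288.65407469]
end: perp range [-10.38882952  12.73940927] [-13.89322504   8.64859894]
```

```bash
cat >> h.py <<'E'
st=np.load("stand.npz");M,o=st["M"],st["o"]
A=np.array([-np.sin(np.radians(35)),0,np.cos(np.radians(35))])
def W(p): return M@np.asarray(p,float)+o
def Rdown(yaw): return R.from_euler("xyz",[np.pi,0,yaw])
def Raxis(psi):  # tool z = -axis, rolled by psi about tool z; psi=0: tool y = stand y
    z=-A;y=np.array([0,1,0]);x=np.cross(y,z)
    return R.from_matrix(M@np.c_[x,y,z])*R.from_rotvec([0,0,psi])
def plan(p,Rt=None,s=None):
    """turn first, then shift in tool axes; units of creep"""
    from cell import manip
    s=s or manip.read_state(); R0=R.from_euler("xyz",s["eef_rot"]); Rt=Rt or R0
    rv=(R0.inv()*Rt).as_rotvec()/np.pi; d=Rt.inv().apply(p-s["eef_pos"])/40
    print("turn",rv.round(4),"rows>=",int(np.ceil(np.linalg.norm(rv)/.055)),"| shift after turn",d.round(3),"| world",np.round(p,1),"shift before turn",R0.inv().apply(p-s["eef_pos"]).round(0)/40)
E
python3 - <<'E'
from h import *
plan(W([1,190,150]),Rdown(2.7525))
E
python3 -m creep '0 0 -0.7 0 0 0.0373; 0 0 -0.7 0 0 0'
```

```text
turn [-0.0003 -0.      0.0373] rows>= 1 | shift after turn [-11.267  -8.295   1.376] | world [438.7  51.6 150. ] shift before turn [-10.225  -9.55    1.375]
clock: 0.4
eef_pos: [147.5, 529.6, 261.8]
eef_rot: [-3.141, 0.0, 2.751]
wrist_force: [-0.5, 0.7, 0.0]
finger_gap: 93.9
finger_force: 0.0
```

```bash
python3 -m creep '-0.75 -0.553 0 0 0 0;-0.75 -0.553 0 0 0 0;-0.75 -0.553 0 0 0 0;-0.75 -0.553 0 0 0 0;-0.75 -0.553 0 0 0 0;-0.75 -0.553 0 0 0 0;-0.75 -0.553 0 0 0 0;-0.75 -0.553 0 0 0 0;-0.75 -0.553 0 0 0 0;-0.75 -0.553 0 0 0 0;-0.75 -0.553 0 0 0 0;-0.75 -0.553 0 0 0 0;-0.75 -0.553 0 0 0 0;-0.75 -0.553 0 0 0 0;-0.75 -0.553 0 0 0 0;0 0 0 0 0 0' 1 20; python3 -c "
from h import *
plan(W([1,190,66]))"
```

```text
clock: 2.4
eef_pos: [438.7, 50.6, 261.0]
eef_rot: [-3.141, -0.001, 2.75]
wrist_force: [-0.2, 0.5, -0.3]
finger_gap: -0.1
finger_force: 0.0
turn [0. 0. 0.] rows>= 0 | shift after turn [0.006 0.026 4.875] | world [438.7  51.6  66. ] shift before turn [0.    0.025 4.875]
```

```bash
python3 -m creep '0 0 0.8 0 0 0;0 0 0.8 0 0 0;0 0 0.8 0 0 0;0 0 0.8 0 0 0;0 0 0.8 0 0 0;0 0 0.8 0 0 0;0 0 0.1 0 0 0;-0.3 0 0 0 0 0;-0.2 0 0 0 0 0;-0.2 0 0 0 0 0;-0.2 0 0 0 0 0;-0.2 0 0 0 0 0'; python3 -m creep '-0.1 0 0 0 0 0;-0.1 0 0 0 0 0;-0.1 0 0 0 0 0';python3 -c "
from h import *
from cell import manip
print(M.T@(manip.read_state()['eef_pos']-o))"
```

```text
clock: 3.9
eef_pos: [479.5, 35.2, 65.7]
eef_rot: [3.142, 0.0, 2.753]
wrist_force: [-3.0, 0.3, 3.2]
finger_gap: 1.1
finger_force: 1.4
clock: 4.28
eef_pos: [488.8, 31.3, 65.2]
eef_rot: [-3.141, -0.004, 2.753]
wrist_force: [-26.6, 11.3, 21.4]
finger_gap: 0.8
finger_force: 13.9
[  1.14206322 135.91339679  65.20793383]
```

```bash
python3 -m creep '0 0 0 0 0 0;0.5 0 0 0 0 0;1 0 0 0 0 0;0.4 0 -0.8 0 0 0;0 0 -0.9 0 0 0;0 0 -0.9 0 0 0;0 0 -0.9 0 0 0;0 0 -0.9 0 0 0;0 0 -0.9 0 0 0;0 0 0 0 0 0' 1; python3 -c "
from h import *
from cell import manip
s=manip.read_state();print(s['joints'].round(3))
plan(W([-200,190,320]),Raxis(np.pi/2))
c=manip.camera('scene');np.savez('scene1.npz',**c);
for n in ('scene','top'):
    c=manip.camera(n);np.savez(n+'1.npz',**c)
a=np.load('scene1.npz')['color'][140:310,250:400,::-1];b=np.load('top1.npz')['color'][150:270,300:420,::-1]
cv2.imwrite('pics/s1.png',np.hstack([cv2.resize(a,(400,453),interpolation=2),cv2.resize(b,(400,453),interpolation=2)]))
"
```

```text
clock: 5.52
eef_pos: [420.7, 59.7, 279.7]
eef_rot: [3.14, 0.005, 2.753]
wrist_force: [0.7, 0.3, -0.3]
finger_gap: 0.3
finger_force: 0.0
[ 0.055 -0.041  1.733 -0.     1.445 -1.127]
turn [-0.1938  0.0014  0.0005] rows>= 4 | shift after turn [-0.493 -3.551 -3.716] | world [ 362.5 -134.3  320. ] shift before turn [-0.5   -5.05  -1.025]
```

View pics/s1.png

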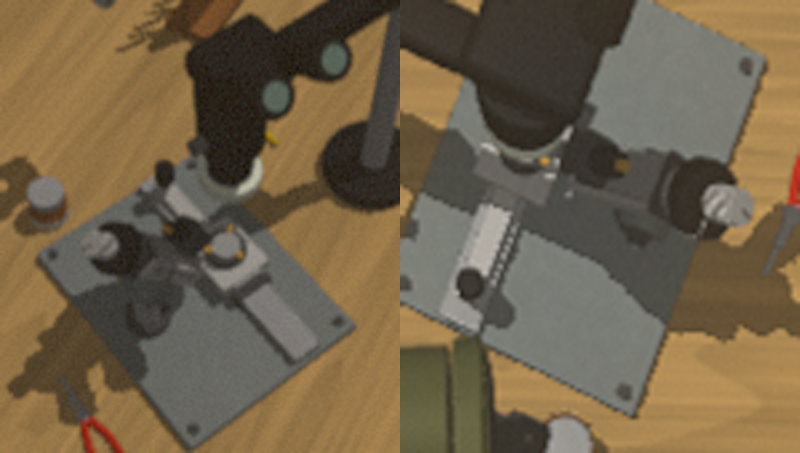

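The carriage is home: in the left half the disc sits at (228,245), with the torch cap at (187,232). In the right half the torch cap is at (600,158). Now I'll measure the torch's position along its axis.

```bash
python3 - <<'E'
from h import *
B=np.array([A[2],0,-A[0]])
for n in("top0","scene0","scene1","top1"):
    c=load(n+".npz");v,u=np.mgrid[:400,:640];d=c["range_z"]
    p=np.stack([u*d,v*d,d],-1)@np.linalg.inv(c["camera_matrix"]).T
    w=(p@c["T"][:3,:3].T+c["T"][:3,3]-o)@M
    a,b,y=w@A,w@B,w[...,1]
    m=(d>0)&(b>20)&(b<60)&(abs(y)<18)&(a>90)&(a<230)
    print(n,m.sum());
    h,e=np.histogram(a[m],bins=np.arange(90,231,4));print(dict(zip(e[:-1].astype(int),h)))
    k=m&(a>np.percentile(a[m],92)-4);print("top a",np.percentile(a[m],[80,90,97]),"b",np.percentile(b[k],[5,50,95]),"y",np.percentile(y[k],[5,50,95]),'px',np.median(u[k]),np.median(v[k]))
E
```

```text
top0 251
{np.int64(90): np.int64(0), np.int64(94): np.int64(0), np.int64(98): np.int64(1), np.int64(102): np.int64(0), np.int64(106): np.int64(5), np.int64(110): np.int64(2), np.int64(114): np.int64(2), np.int64(118): np.int64(0), np.int64(122): np.int64(7), np.int64(126): np.int64(11), np.int64(130): np.int64(11), np.int64(134): np.int64(11), np.int64(138): np.int64(11), np.int64(142): np.int64(10), np.int64(146): np.int64(21), np.int64(150): np.int64(53), np.int64(154): np.int64(12), np.int64(158): np.int64(5), np.int64(162): np.int64(6), np.int64(166): np.int64(10), np.int64(170): np.int64(8), np.int64(174): np.int64(10), np.int64(178): np.int64(23), np.int64(182): np.int64(10), np.int64(186): np.int64(10), np.int64(190): np.int64(0), np.int64(194): np.int64(0), np.int64(198): np.int64(0), np.int64(202): np.int64(0), np.int64(206): np.int64(0), np.int64(210): np.int64(3), np.int64(214): np.int64(9), np.int64(218): np.int64(0), np.int64(222): np.int64(0), np.int64(226): np.int64(0)}
top a [179.1227649  184.38337203 214.07830979] b [20.79374036 34.57515729 41.62262638] y [-10.532168
[... 2763 characters left out ...]
(150): np.int64(52), np.int64(154): np.int64(11), np.int64(158): np.int64(9), np.int64(162): np.int64(9), np.int64(166): np.int64(10), np.int64(170): np.int64(7), np.int64(174): np.int64(12), np.int64(178): np.int64(14), np.int64(182): np.int64(12), np.int64(186): np.int64(10), np.int64(190): np.int64(2), np.int64(194): np.int64(0), np.int64(198): np.int64(0), np.int64(202): np.int64(0), np.int64(206): np.int64(1), np.int64(210): np.int64(2), np.int64(214): np.int64(3), np.int64(218): np.int64(1), np.int64(222): np.int64(2), np.int64(226): np.int64(0)}
top a [176.95256252 183.71636874 208.92296724] b [20.28000386 36.61044634 44.13856977] y [-6.88011967  3.58969294 12.58331581] px 367.0 194.0
```

```bash
python3 -m creep '0 -0.7 -0.4 0 0 0;0 -0.7 -0.4 0 0 0;-0.1 -0.7 -0.2 -0.0485 0 0;-0.1 -0.7 -0.3 -0.0485 0 0;-0.1 -0.5 -0.3 -0.0485 0 0;-0.1 -0.5 -0.3 -0.0485 0 0;0 0 0 0 0 0' 0; python3 - <<'E'
from h import *
from cell import manip
s=manip.read_state();print(s['joints'].round(3),M.T@(s['eef_pos']-o))
for k in (0.4,0.5,-.2): plan(W(A*330),Raxis(np.pi/2-k*np.pi))
E
```

```text
clock: 6.55
eef_pos: [373.4, -96.2, 330.6]
eef_rot: [2.529, -0.004, 2.747]
wrist_force: [1.0, -0.6, 0.5]
finger_gap: 67.0
finger_force: 0.0
[-0.745 -0.109  1.792  0.573  1.678 -1.921] [-160.60324848  194.36887333  330.64191061]
turn [ 3.000e-04  4.000e-04 -4.022e-01] rows>= 8 | shift after turn [-0.12  -5.07   0.824] | world [ 542.3 -196.5  270.3] shift before turn [-4.875 -1.425  0.825]
turn [ 3.000e-04  4.000e-04 -5.022e-01] rows>= 10 | shift after turn [ 1.452 -4.859  0.824] | world [ 542.3 -196.5  270.3] shift before turn [-4.875 -1.425  0.825]
turn [ 5.000e-04 -1.000e-04  1.978e-01] rows>= 4 | shift after turn [-4.785  1.681  0.824] | world [ 542.3 -196.5  270.3] shift before turn [-4.875 -1.425  0.825]
```

```bash
python3 -m creep '-0.7 -0.2 0.1 0 0 0;-0.7 -0.2 0.1 0 0 0;-0.7 -0.2 0.1 0 0 0;-0.7 -0.2 0.1 0 0 0;-0.7 -0.2 0.1 0 0 0;-0.7 -0.2 0.1 0 0 0;-0.7 -0.2 0.2 0 0 0;0 0 0 0 0 0' 0; python3 - <<'E'
from h import *
from cell import manip
s=manip.read_state();print(s['joints'].round(3),M.T@(s['eef_pos']-o))
plan(W(A*330),Raxis(np.pi/2))
c=manip.camera('wrist');np.savez('wrist1.npz',**c);cv2.imwrite('pics/w1.png',c['color'][:,:,::-1])
e=W(A*287);print(proj(c,e),proj(c,W(A*255)))
E
```

```text
clock: 7.55
eef_pos: [545.8, -192.7, 272.0]
eef_rot: [2.532, -0.003, 2.754]
wrist_force: [0.7, -0.0, -0.1]
finger_gap: 93.7
finger_force: 0.0
[-0.665  0.383  1.368  0.582  1.58  -1.899] [-184.49871444   -1.79119404  272.0393521 ]
turn [-0.0006 -0.0011 -0.0002] rows>= 1 | shift after turn [ 0.045 -0.123 -0.033] | world [ 542.3 -196.5  270.3] shift before turn [ 0.05  -0.125 -0.025]
[316.05912071 218.67780436] [317.05716533 207.20138234]
```

View pics/w1.png

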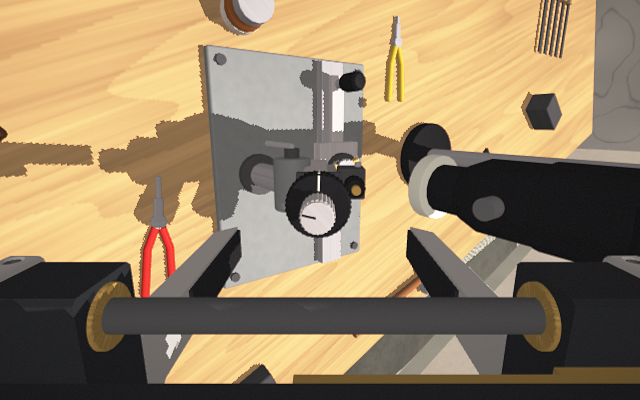

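The wrist view shows both knobs, with the fine knob's end centred at about (318,218) against a predicted (316,219). White index marks are visible on the outer knob at (319,183) and on the inner knob at (308,217). The positions agree, so I'll descend and grip the outer knob.

```bash
python3 -m creep '0.045 -0.11 0.2 0 0 0;0 0 0.5 0 0 0;0 0 0.5 0 0 0;0 0 0.5 0 0 0;0 0 0.5 0 0 0;0 0 0.37 0 0 0;0 0 0 0 0 0' 0; python3 - <<'E'
from h import *
from cell import manip
s=manip.read_state();print(M.T@(s['eef_pos']-o))
plan(W(A*226),Raxis(np.pi/2))
E
python3 -m creep '0 0 0 0 0 0;0 0 0 0 0 0;0 0 0 0 0 0;0 0 0 0 0 0;0 0 0 0 0 0' 1 12
python3 -c "
from cell import manip
print(manip.read_state()['moment'])"
```

```text
clock: 8.48
eef_pos: [563.8, -141.2, 186.9]
eef_rot: [2.532, -0.001, 2.753]
wrist_force: [-0.5, 0.0, 0.2]
finger_gap: 93.8
finger_force: 0.0
[-129.97204479    1.06913933  186.87351257]
turn [-0.0004 -0.0004  0.0001] rows>= 1 | shift after turn [-0.027 -0.018  0.041] | world [ 565.  -141.3  185.1] shift before turn [-0.025 -0.025  0.05 ]
clock: 9.1
eef_pos: [564.1, -142.3, 187.2]
eef_rot: [2.533, 0.0, 2.752]
wrist_force: [-1.3, -1.4, -0.4]
finger_gap: 51.8
finger_force: 12.0
[-0.49930331  0.20942244  0.01091987]
```

```bash
python3 -m creep '0 0 0 0 0 0.05;0 0 0 0 0 0.05;0 0 0 0 0 0.05;0 0 0 0 0 0.05;0 0 0 0 0 0' 1 15;python3 -m creep '0 0 0 0 0 0.05;0 0 0 0 0 0.05;0 0 0 0 0 0.05;0 0 0 0 0 0.05;0 0 0 0 0 0.05;0 0 0 0 0 0.05;0 0 0 0 0 0.05;0 0 0 0 0 0.05;0 0 0 0 0 0.05;0 0 0 0 0 0.05;0 0 0 0 0 0.05;0 0 0 0 0 0.05;0 0 0 0 0 0'
python3 - <<'E'
from h import *
from cell import manip
s=manip.read_state();print(s['joints'].round(3),M.T@(s['eef_pos']-o),(R.from_euler("xyz",s["eef_rot"]).inv()*Raxis(np.pi/2)).as_rotvec(),s['moment'])
for n in ('scene','top','wrist'):
    c=manip.camera(n);np.savez(n+'2.npz',**c)
a=np.load('scene2.npz')['color'][170:270,270:370,::-1];b=np.load('wrist2.npz')['color'][:,:,::-1]
cv2.imwrite('pics/s2.png',np.hstack([cv2.resize(a,(400,400),interpolation=2),b[:,120:520]]))
E
```

```text
clock: 9.72
eef_pos: [564.2, -142.2, 187.3]
eef_rot: [2.627, -0.342, 2.216]
wrist_force: [-0.1, -2.0, 0.1]
finger_gap: 51.8
finger_force: 15.0
clock: 11.35
eef_pos: [564.4, -142.3, 187.3]
eef_rot: [-2.629, -0.346, 0.152]
wrist_force: [3.2, -4.1, -1.0]
finger_gap: 51.4
finger_force: 15.0
[-0.577  0.428  1.508  0.61   1.376  0.576] [-1.30739012e+02  1.11544591e-01  1.87321229e+02] [ 3.62907328e-04  2.51919320e-03 -2.50919212e+00] [-0.8960611  -0.11828279 -0.48878222]
```

View pics/s2.png

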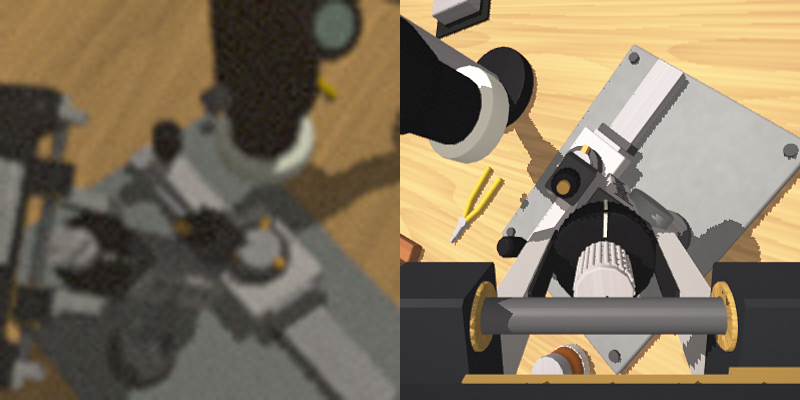

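The outer knob turned with the gripper, as its index at (605,205) still points up in the wrist frame. The torch cap with its brass end shows at (563,187) in the right panel. I'll measure its height from the wrist range images.

```bash
cat >> h.py <<'E'
B=np.array([A[2],0,-A[0]])
def cap(n):
    c=load(n+".npz");v,u=np.mgrid[:400,:640];d=c["range_z"]
    p=np.stack([u*d,v*d,d],-1)@np.linalg.inv(c["camera_matrix"]).T
    w=(p@c["T"][:3,:3].T+c["T"][:3,3]-o)@M
    a,b,y=w@A,w@B,w[...,1]
    m=(d>0)&(b>20)&(b<60)&(abs(y)<18)&(a>90)&(a<215)
    h,e=np.histogram(a[m],bins=np.arange(90,216,2));print(n,[(int(x),int(k)) for x,k in zip(e,h) if k])
    for lo in e[:-1][h>60]:
        k=m&(a>=lo)&(a<lo+2);print("  a",a[k].mean().round(2),"b",np.percentile(b[k],[5,50,95]).round(1),"y",np.percentile(y[k],[5,50,95]).round(1),"px",u[k].mean().round(),v[k].mean().round())
E
python3 -c "
from h import *
cap('wrist1');cap('wrist2');cap('top2');cap('scene2')"
```

```text
wrist1 [(128, 2), (130, 3), (132, 13), (134, 2), (136, 1), (138, 2), (140, 22), (142, 7), (148, 8), (150, 31), (152, 168), (154, 80), (156, 5), (158, 4), (160, 7), (162, 7), (164, 2), (166, 7), (168, 9), (170, 2), (172, 11), (174, 7), (176, 17), (178, 12), (180, 40), (182, 151), (184, 12), (186, 6), (188, 9), (190, 53), (192, 6)]
  a 153.26 b [24.5 38.5 48.2] y [-16.7  11.7  16.1] px 354.0 177.0
  a 154.49 b [22.3 32.5 47. ] y [ 0.5 11.  16.2] px 351.0 175.0
  a 182.85 b [29.1 36.9 44.9] y [-7.8  2.1  8.2] px 356.0 188.0
wrist2 [(110, 8), (112, 11), (114, 9), (116, 8), (118, 9), (120, 13), (122, 5), (124, 15), (126, 8), (128, 14), (130, 11), (132, 9), (134, 29), (136, 461), (138, 242), (140, 5), (142, 7), (144, 8), (146, 10), (148, 14), (150, 9), (152, 15), (154, 15), (156, 9), (158, 22), (160, 43), (162, 11), (164, 84), (166, 306), (168, 17), (170, 9), (172, 16), (174, 112), (176, 5), (210, 2), (212, 6)]
  a 137.27 b [20.6 31.9 48.4] y [-16.2  -9.   15.4] px 294.0 176.0
  a 138.45 b [21.1 28.6 47.4] y [-15.5  -8.   14.6] px 295.0 178.0
  a 165.56 b [27.5 37.3 45.3] y [-9.4 -1.5  8.7
[... 255 characters left out ...]
, 8), (128, 7), (130, 6), (132, 15), (134, 26), (136, 18), (138, 9), (140, 3), (142, 6), (144, 2), (146, 4), (148, 1), (150, 7), (152, 3), (154, 6), (156, 3), (158, 4), (160, 7), (162, 11), (164, 12), (166, 4), (168, 4), (170, 6), (172, 4), (174, 1), (180, 1), (186, 1), (192, 1), (208, 1), (210, 3), (212, 1)]
scene2 [(108, 2), (110, 6), (112, 2), (114, 3), (116, 5), (118, 2), (120, 4), (122, 1), (124, 5), (126, 1), (128, 5), (130, 4), (132, 3), (134, 9), (136, 22), (138, 15), (140, 8), (142, 1), (144, 2), (146, 5), (148, 2), (150, 5), (152, 3), (154, 2), (156, 4), (158, 3), (160, 1), (162, 5), (164, 9), (166, 7), (168, 8), (170, 1), (172, 4), (174, 3), (176, 2), (178, 1), (210, 1), (212, 2)]
```

```bash
python3 -m creep '0 0 0 0 0 0;0 0 0 0 0 0;0 0 0 0 0 0;0 0 -0.4 0 0 0;0 0 -0.7 0 0 0;0 0 -0.7 0 0 0;0 0 -0.7 0 0 -0.05;0 0 0 0 0 -0.05;0 0 0 0 0 -0.05;0 0 0 0 0 -0.05;0 0 0 0 0 -0.05;0 0 0 0 0 -0.05;0 0 0 0 0 -0.05;0 0 0 0 0 -0.05;0 0 0 0 0 -0.05;0 0 0 0 0 -0.05;0 0 0 0 0 -0.05;0 0 0 0 0 -0.05' 0; python3 -m creep '0 0 0 0 0 -0.05;0 0 0 0 0 -0.05;0 0 0 0 0 -0.05;0 0 0 0 0 -0.05;0 0 0 0 0 0'
cat >> h.py <<'E'
def Rview(deg):
    t=np.radians(deg);z=np.array([0,-np.sin(t),-np.cos(t)]);x=np.array([0,np.cos(t),-np.sin(t)])
    return R.from_matrix(M@np.c_[x,np.cross(z,x),z])
E
python3 - <<'E'
from h import *
from cell import manip
s=manip.read_state();print(s['joints'].round(3),M.T@(s['eef_pos']-o))
c=manip.camera('wrist');np.savez('wrist3.npz',**c)
plan(W(A*330),Raxis(np.pi/2)); cap('wrist3')
plan(W([-100,160,270]),Rview(0))
plan(W([0,113,180]),Rview(40))
E
```

```text
clock: 13.75
eef_pos: [542.3, -195.4, 270.4]
eef_rot: [2.626, -0.34, 2.22]
wrist_force: [-0.6, -0.1, 1.0]
finger_gap: 93.7
finger_force: 0.0
clock: 14.38
eef_pos: [542.3, -195.3, 270.1]
eef_rot: [2.532, 0.0, 2.752]
wrist_force: [-0.3, 0.9, 0.7]
finger_gap: 93.7
finger_force: 0.0
[-0.673  0.379  1.379  0.582  1.575 -1.909] [-188.21024623    0.40890952  270.13227189]
turn [-0.0005  0.0002 -0.0009] rows>= 1 | shift after turn [-0.01  -0.019 -0.023] | world [ 542.3 -196.5  270.3] shift before turn [-0.    -0.025 -0.025]
wrist3 [(108, 1), (110, 2), (112, 7), (114, 8), (120, 2), (122, 17), (124, 6), (126, 1), (128, 1), (130, 14), (132, 8), (134, 10), (136, 160), (138, 74), (140, 3), (142, 5), (144, 5), (146, 6), (148, 9), (150, 2), (152, 6), (154, 6), (156, 5), (158, 15), (160, 12), (162, 5), (164, 40), (166, 137), (168, 10), (170, 3), (172, 11), (174, 46), (176, 5)]
  a 137.2 b [22.3 36.8 48.2] y [-15.6  11.8  16.3] px 355.0 175.0
  a 138.57 b [22.4 34.1 47. ] y [ 2.7 12.  15.4] px 355.0 174.0
  a 166.82 b [29.2 36.5 44.2] y [-8.   2.6  8. ] px 358.0 187.0
turn [ 1.939e-01 -1.000e-04 -1.000e-03] rows>= 4 | shift after turn [3.99  2.203 0.   ] | world [428.2 -53.2 270. ] shift before turn [4.   1.8  1.25]
turn [ 0.1856 -0.2153 -0.0686] rows>= 6 | shift after turn [ 3.603  4.703 -0.086] | world [509.6  21.5 180. ] shift before turn [2.825 2.55  4.525]
```

```bash
python3 -m creep '0.8 0 0 0.0485 0 0;0.8 0 0 0.0485 0 0;0.8 0 0 0.0485 0 0;0.8 0 0 0.0485 0 0;0.7 0 0 0 0 0;0 0.78 0 0 0 0;0 0.78 0 0 0 0;0 0.78 0 0 0 0;0 0.78 0 0 0 0;0 0.78 0 0 -0.0555 0;0 0.78 0 0 -0.0555 0;0 0 0 0 -0.0555 0;0 0 0 0 -0.0555 0;0 0 0 0 0 0'; python3 - <<'E'
from h import *
from cell import manip
s=manip.read_state();print(s['joints'].round(3),M.T@(s['eef_pos']-o))
plan(W([0,113,180]),Rview(40))
E
```

```text
clock: 16.18
eef_pos: [467.9, 38.0, 268.9]
eef_rot: [3.14, 0.696, 2.751]
wrist_force: [0.8, 1.0, 0.3]
finger_gap: 94.1
finger_force: 0.0
[ 0.212 -0.235  2.072 -0.543  0.778 -0.679] [ -0.58425455 157.78197611 268.89257125]
turn [ 0.0002 -0.0005 -0.0004] rows>= 1 | shift after turn [0.571 0.015 2.422] | world [509.6  21.5 180. ] shift before turn [0.575 0.025 2.425]
```

```bash
python3 -m creep '0.19 0 0.8 0 0 0;0.19 0 0.8 0 0 0;0.19 0 0.8 0 0 0;0 0 0 0 0 0;0 0 0 0 0 0'; python3 - <<'E'
from h import *
from cell import manip
c=manip.camera('wrist');np.savez('wrist4.npz',**c)
tip=lambda h:proj(c,W(np.array([0,0,62])+A*h/.819))
for h in(0,3,8,15):print(h,tip(h))
u,v=np.round(tip(5)).astype(int);print(u,v)
a=c['color'][v-60:v+40,u-60:u+60,::-1];cv2.imwrite('pics/w4.png',cv2.resize(a,None,fx=6,fy=6,interpolation=2))
E
```

```text
clock: 16.8
eef_pos: [510.5, 20.3, 182.5]
eef_rot: [3.141, 0.697, 2.75]
wrist_force: [-0.0, 0.6, 0.2]
finger_gap: 94.2
finger_force: 0.0
0 [324.30932654 194.41892004]
3 [322.30170271 196.6914073 ]
8 [318.90979131 200.53080954]
15 [314.06227862 206.01784883]
321 198
```

View pics/w4.png

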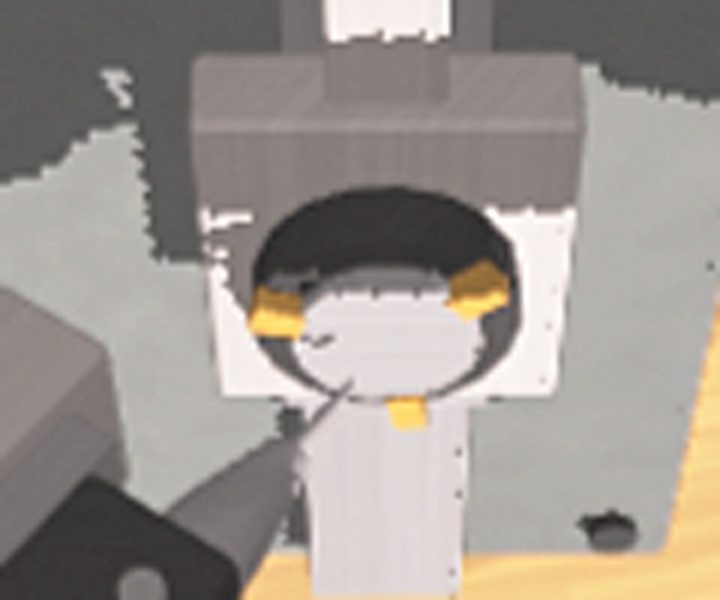

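In this upside-down close view the disc is centred at about crop (390,341) and the electrode tip is at (350,380). That puts the tip roughly 8 to 9 mm above the disc. I'll cross-check it against the knob index marks.

```bash
python3 - <<'E'
from h import *
def plane(c,uv,a):
    K,T=c["camera_matrix"],c["T"]; d=M.T@(T[:3,:3]@np.linalg.solve(K,[uv[0],uv[1],1])); p=M.T@(T[:3,3]-o)
    return p+d*(a-p@A)/(d@A)
out=[]
for n in("wrist1","wrist3"):
    c=load(n+".npz");g=c["color"].min(2).astype(int);v,u=np.mgrid[:400,:640]
    for nm,a,rr,f in(("coarse",255.5,(13,25),lambda g:g>110),("fine",287.,(2,10.5),lambda g:g<110)):
        pts=[]
        for y,x in zip(*np.where((abs(u-318)<45)&(abs(v-210)<45))):
            p=plane(c,(x,y),a);b,yy=p@B+0.4,p[1]
            pts.append((b,yy,np.hypot(b,yy),g[y,x],x,y))
        P=np.array(pts)
        if nm=="fine":
            P0=P[(P[:,3]>150)&(P[:,2]<16)];print("fine centre b,y",np.median(P0[:,0]).round(2),P0[:,:2].mean(0).round(2))
        k=P[(P[:,2]>rr[0])&(P[:,2]<rr[1])&f(P[:,3])]
        if nm=="coarse":k=k[(k[:,1]>0)]
        print(n,nm,len(k),"mean b,y",k[:,:2].mean(0).round(2),"px",k[:,4:].mean(0).round(1),"ang from +b toward y deg",np.degrees(np.arctan2(k[:,1],k[:,0])).round(0)[:40])
    a_=c["color"][165:250,275:360,::-1];out.append(cv2.resize(a_,(390,390),interpolation=2))
cv2.imwrite("pics/k.png",np.hstack(out))
E
```

```text
wrist1 coarse 50 mean b,y [ 2.46 17.32] px [319.6 185.5] ang from +b toward y deg [87. 85. 89. 87. 85. 89. 87. 85. 89. 87. 85. 89. 87. 85. 89. 87. 84. 89.
 86. 84. 89. 86. 84. 89. 86. 84. 89. 86. 84. 88. 86. 83. 88. 86. 83. 88.
 85. 83. 88. 85.]
fine centre b,y 1.73 [1.51 0.3 ]
wrist1 fine 19 mean b,y [-5.63  1.73] px [307.3 216.3] ang from +b toward y deg [164. 163. 162. 160. 167. 166. 165. 164. 162. 160. 157. 168. 167. 165.
 162. 159. 153. 145. 169.]
wrist3 coarse 3 mean b,y [13.44  1.22] px [339. 208.] ang from +b toward y deg [9. 5. 2.]
fine centre b,y 1.76 [ 1.5  -0.06]
wrist3 fine 18 mean b,y [-5.87  1.74] px [312.9 218.8] ang from +b toward y deg [162. 166. 165. 163. 162. 160. 168. 167. 166. 164. 163. 160. 157. 146.
 169. 167. 164. 159.]
```

View pics/k.png

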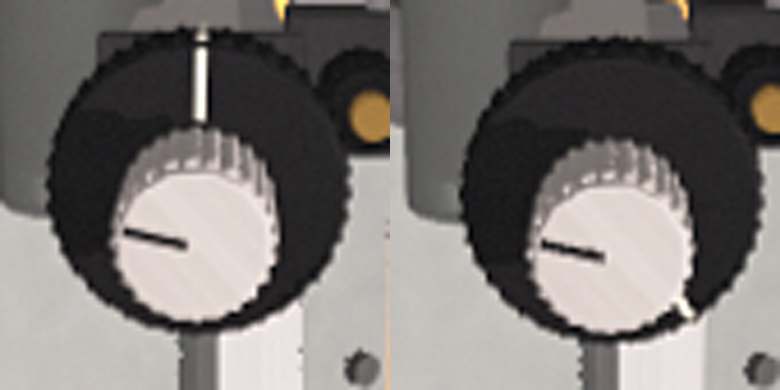

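The marks put the outer knob at about 4.09 now and the inner knob at about +0.2, so the tip is about 8.4 mm up. That agrees with the picture and the torch-cap depth, so I'll turn the outer knob another 0.3 rad.

```bash
python3 -m creep '-0.2 0 -0.8 0 0 0;-0.2 0 -0.8 0 0 0;-0.2 0 -0.8 0 0 0;0 -0.7 0 0 0.0555 0;0 -0.8 0 0 0.0555 0;0 -0.8 0 0 0.0555 0;0 -0.8 0 0 0.0555 0;0 -0.8 0 0 0 0;0 -0.8 0 0 0 0;-0.7 0 0 0 0 0;-0.8 0 0 -0.0485 0 0;-0.8 0 0 -0.0485 0 0;-0.8 0 0 -0.0485 0 0;-0.7 0 0 -0.0485 0 0;0 0 0 0 0 0'; python3 - <<'E'
from h import *
from cell import manip
s=manip.read_state();print(s['joints'].round(3),M.T@(s['eef_pos']-o))
plan(W(A*330+B*.4),Raxis(np.pi/2))
plan(W(A*226+B*.4),Raxis(np.pi/2))
E
```

```text
clock: 18.73
eef_pos: [539.9, -194.5, 271.8]
eef_rot: [2.531, 0.012, 2.75]
wrist_force: [-0.1, 1.0, -0.0]
finger_gap: 94.0
finger_force: 0.0
[-0.676  0.366  1.392  0.586  1.567 -1.917] [-188.34357367    2.95495717  271.82449988]
turn [-0.0001  0.0035  0.0015] rows>= 1 | shift after turn [-0.074 -0.031  0.017] | world [ 542.4 -196.2  270.5] shift before turn [-0.075 -0.025  0.025]
turn [-0.0001  0.0035  0.0015] rows>= 1 | shift after turn [-0.074 -0.031  2.617] | world [ 565.1 -141.   185.4] shift before turn [-0.05  -0.025  2.625]
```

```bash
python3 -m creep '-0.074 -0.031 0 0 0.0035 0.0015;0 0 0.5 0 0 0;0 0 0.5 0 0 0;0 0 0.5 0 0 0;0 0 0.5 0 0 0;0 0 0.6 0 0 0;0 0 0 0 0 0' 0; python3 -m creep '0 0 0 0 0 0;0 0 0 0 0 0;0 0 0 0 0 0;0 0 0 0 0 0;0 0 0 0 0 0' 1 12;
python3 -m creep '0 0 0 0 0 0.024;0 0 0 0 0 0.024;0 0 0 0 0 0.024;0 0 0 0 0 0.024;0 0 0 0 0 0;0 0 0 0 0 0;0 0 0 0 0 0;0 0 0 0 0 0' 1 15
python3 - <<'E'
from h import *
from cell import manip
s=manip.read_state();print(s['joints'].round(3),M.T@(s['eef_pos']-o),(R.from_euler("xyz",s["eef_rot"]).inv()*Raxis(np.pi/2)).as_rotvec())
E
```

```text
clock: 19.6
eef_pos: [564.3, -139.1, 186.5]
eef_rot: [2.535, 0.0, 2.756]
wrist_force: [-0.4, 0.2, 0.3]
finger_gap: 93.7
finger_force: 0.0
clock: 20.23
eef_pos: [564.3, -141.2, 185.8]
eef_rot: [2.536, 0.0, 2.752]
wrist_force: [-1.2, -2.7, -0.8]
finger_gap: 51.8
finger_force: 12.0
clock: 21.22
eef_pos: [564.3, -141.1, 185.9]
eef_rot: [2.556, -0.169, 2.504]
wrist_force: [-2.8, -5.0, 0.2]
finger_gap: 51.4
finger_force: 15.0
[-0.575  0.427  1.511  0.608  1.372 -1.632] [-129.67899186    0.63718347  185.8920138 ] [-0.00434793  0.00122828 -0.29959175]
```

```bash
python3 -m creep '0 0 0 0 0 0;0 0 0 0 0 0;0 0 0 0 0 0;0 0 0 0 0 0;0 0 -0.43 0 0 0;0 0 -0.43 0 0 0;0 0 0 0 0 0' 0
python3 - <<'E'
from h import *
from cell import manip
s=manip.read_state();p=M.T@(s['eef_pos']-o);print(p,p@A,p@B)
c=manip.camera('wrist');np.savez('wrist5.npz',**c);cap('wrist5')
plan(W(A*261+B*.4),Raxis(np.pi/2+.3))
E
```

```text
clock: 22.1
eef_pos: [557.2, -160.0, 215.9]
eef_rot: [2.556, -0.167, 2.501]
wrist_force: [0.3, -0.2, 0.4]
finger_gap: 94.0
finger_force: 0.0
[-1.49910722e+02  5.72281592e-02  2.15904618e+02] 262.84396624937006 1.0381270952035067
wrist5 [(108, 7), (110, 4), (112, 6), (114, 8), (116, 7), (118, 7), (120, 8), (122, 12), (124, 13), (126, 10), (128, 6), (130, 10), (132, 28), (134, 322), (136, 190), (138, 4), (140, 7), (142, 7), (144, 9), (146, 8), (148, 10), (150, 11), (152, 10), (154, 14), (156, 16), (158, 34), (160, 8), (162, 55), (164, 241), (166, 14), (168, 6), (170, 20), (172, 78), (174, 2)]
  a 135.3 b [20.7 30.1 48.5] y [-14.5   9.3  16.2] px 355.0 178.0
  a 136.51 b [21.6 29.  47.7] y [-14.4   8.9  15.1] px 354.0 179.0
  a 164.85 b [28.5 35.8 44.1] y [-8.   1.6  8. ] px 363.0 189.0
  a 172.93 b [32.9 36.3 39.9] y [-3.8 -0.3  3.4] px 365.0 192.0
turn [-0.0011  0.001  -0.0003] rows>= 1 | shift after turn [-0.013 -0.008  0.019] | world [ 557.5 -159.6  214. ] shift before turn [-0.025 -0.     0.025]
```

```bash
python3 -m creep '0 0 0 0 0 0;0 0 0 0 0 0;0 0 0 0 0 0;0 0 0 0 0 0;0 0 0 0 0 0;0 0 0 0 0 0' 1 10; python3 -m creep '0 0 0 0 0 0.05;0 0 0 0 0 0.05;0 0 0 0 0 0.05;0 0 0 0 0 0.05;0 0 0 0 0 0'
python3 - <<'E'
from h import *
from cell import manip
s=manip.read_state();p=M.T@(s['eef_pos']-o);print(p,p@A,p@B,(R.from_euler("xyz",s["eef_rot"]).inv()*Raxis(np.pi/2+.3)).as_rotvec())
c=manip.camera('wrist');np.savez('wrist6.npz',**c);cap('wrist6')
E
```

```text
clock: 22.9
eef_pos: [557.0, -158.8, 214.2]
eef_rot: [2.556, -0.17, 2.503]
wrist_force: [0.6, -0.7, 0.1]
finger_gap: 37.4
finger_force: 0.0
clock: 23.52
eef_pos: [557.0, -159.0, 214.2]
eef_rot: [2.747, -0.474, 1.92]
wrist_force: [0.4, -1.8, -1.1]
finger_gap: 23.5
finger_force: 10.0
[-148.99602444    0.62610827  214.19365268] 260.9177771937915 0.8060339762465674 [-0.00302897  0.00281892 -0.6286365 ]
wrist6 [(106, 1), (108, 3), (110, 6), (112, 6), (114, 2), (116, 4), (118, 6), (120, 9), (122, 14), (124, 4), (126, 7), (128, 9), (130, 6), (132, 61), (134, 494), (136, 82), (138, 1), (140, 5), (142, 7), (144, 5), (146, 5), (148, 9), (150, 6), (152, 4), (154, 10), (156, 17), (158, 25), (160, 7), (162, 133), (164, 192), (166, 2), (168, 3), (170, 46), (172, 54), (208, 1), (210, 2), (212, 7)]
  a 133.44 b [21.7 38.1 49.1] y [-17.   -1.6  16.7] px 348.0 163.0
  a 135.08 b [20.8 33.8 48.2] y [-15.6   7.3  15.8] px 344.0 164.0
  a 136.35 b [21.1 29.7 47.3] y [-13.7   7.6  14.8] px 341.0 165.0
  a 163.45 b [27.7 37.8 44.7] y [-8.   0.5  8.7] px 349.0 168.0
  a 164.62 b [28.6 36.5 44.2] y [-8.1  1.2  7.8] px 349.0 169.0
```

```bash
python3 -m creep '0 0 0 0 0 0.0488;0 0 0 0 0 0.0488;0 0 0 0 0 0.0488;0 0 0 0 0 0.0488;0 0 0 0 0 0.0488;0 0 0 0 0 0.0488;0 0 0 0 0 0.0488;0 0 0 0 0 0.0488;0 0 0 0 0 0.0488;0 0 0 0 0 0.0488;0 0 0 0 0 0.0488;0 0 0 0 0 0.0488;0 0 0 0 0 0.0488;0 0 0 0 0 0.0488;0 0 0 0 0 0.0488;0 0 0 0 0 0'
python3 - <<'E'
from h import *
from cell import manip
s=manip.read_state();p=M.T@(s['eef_pos']-o);print(p@A,p@B,p[1],(R.from_euler("xyz",s["eef_rot"]).inv()*Raxis(np.pi/2+.3)).as_rotvec())
c=manip.camera('wrist');np.savez('wrist7.npz',**c);cap('wrist7')
print(proj(c,W(A*287+B*.6)))
u,v=np.round(proj(c,W(A*287+B*.6))).astype(int)
cv2.imwrite('pics/w7.png',cv2.resize(c['color'][max(v-70,0):v+50,u-80:u+80,::-1],None,fx=5,fy=5,interpolation=2)[:600])
E
```

```text
clock: 25.58
eef_pos: [557.6, -159.7, 213.9]
eef_rot: [-2.537, 0.047, -0.462]
wrist_force: [7.4, -5.9, -4.8]
finger_gap: 23.6
finger_force: 10.0
260.92176859692245 0.22524574836917566 -0.22656249111673787 [ 0.00551845  0.00647751 -2.92790255]
wrist7 [(102, 3), (104, 6), (106, 8), (108, 9), (110, 8), (112, 7), (114, 10), (116, 8), (118, 12), (120, 8), (122, 9), (124, 10), (126, 12), (128, 29), (130, 231), (132, 61), (134, 3), (136, 6), (138, 9), (140, 10), (142, 7), (144, 8), (146, 7), (148, 9), (150, 10), (152, 14), (154, 22), (156, 9), (158, 74), (160, 161), (162, 10), (164, 8), (166, 21), (168, 71), (212, 2)]
  a 131.15 b [22.  36.3 48. ] y [-16.1 -12.1  -5.1] px 284.0 187.0
  a 132.37 b [21.6 30.9 45.7] y [-14.8 -11.8  -7.7] px 287.0 186.0
  a 159.37 b [28.  35.3 45. ] y [-9.  -3.8  7.7] px 282.0 203.0
  a 160.69 b [29.3 38.3 44.3] y [-8.  -3.   8.1] px 280.0 204.0
  a 168.66 b [32.9 36.1 39.7] y [-3.5  0.2  3.9] px 280.0 208.0
[323.61620371 261.76625862]
```

View pics/w7.png

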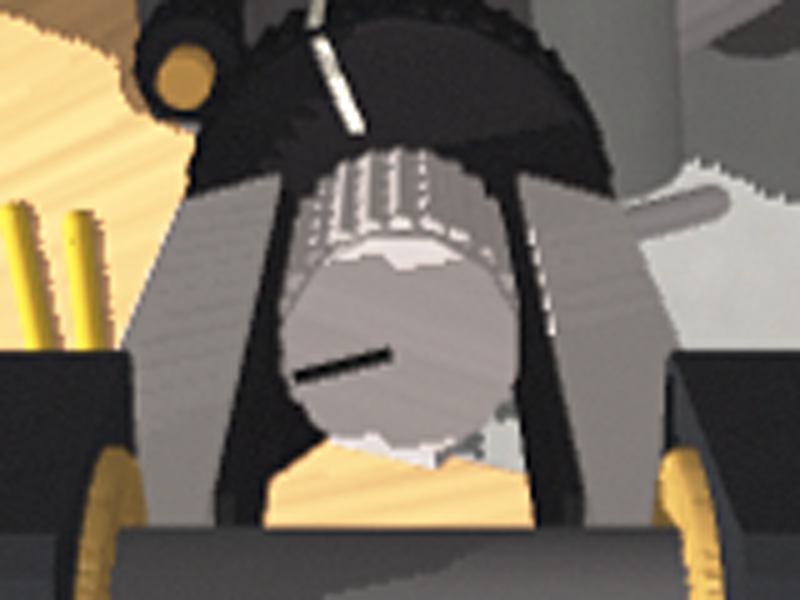

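The inner knob's mark now runs from (390,353) to (295,377), and the outer knob's mark from (360,130) to (318,38). They give an inner knob angle of about 2.97 and an outer of about 4.38, which puts the tip at about 3.2 mm. I'll add a small trim, then release and back away along the axis.

```bash
python3 -m creep '0 0 0 0 0 0.02;0 0 0 0 0 0.02;0 0 0 0 0 0;0 0 0 0 0 0'
python3 -m creep '0 0 0 0 0 0;0 0 0 0 0 0;0 0 0 0 0 0;0 0 0 0 0 0;0 0 0 0 0 0;0 0 0 0 0 0;0 0 -0.5 0 0 0;0 0 -0.6 0 0 0;0 0 -0.6 0 0 0;0 0 -0.6 0 0 0;0 0 0 0 0 0;0 0 0 0 0 0' 0
python3 - <<'E'
from h import *
from cell import manip
c=manip.camera('wrist');np.savez('wrist8.npz',**c);cap('wrist8')
u,v=np.round(proj(c,W(A*270))).astype(int)
cv2.imwrite('pics/w8.png',cv2.resize(c['color'][v-50:v+50,u-60:u+60,::-1],None,fx=6,fy=6,interpolation=2))
s=manip.read_state();print(s['joints'].round(2),(R.from_euler("xyz",s["eef_rot"]).inv()*Raxis(np.pi/2)).as_rotvec())
E
```

```text
clock: 26.12
eef_pos: [557.6, -159.8, 213.8]
eef_rot: [-2.546, 0.117, -0.564]
wrist_force: [7.2, -5.9, -6.3]
finger_gap: 23.6
finger_force: 10.0
clock: 27.62
eef_pos: [537.1, -206.9, 288.8]
eef_rot: [-2.545, 0.122, -0.565]
wrist_force: [-0.1, 0.5, 0.0]
finger_gap: 94.2
finger_force: 0.0
wrist8 [(102, 3), (104, 3), (106, 4), (108, 4), (110, 2), (112, 6), (114, 6), (116, 2), (118, 3), (120, 5), (122, 6), (124, 3), (126, 3), (128, 31), (130, 130), (132, 20), (134, 2), (136, 4), (138, 3), (140, 4), (142, 2), (144, 4), (146, 3), (148, 7), (150, 4), (152, 6), (154, 7), (156, 3), (158, 56), (160, 56), (162, 4), (164, 3), (166, 24), (168, 25), (170, 1)]
  a 131.08 b [23.4 38.9 47.9] y [-16.  -12.2  15. ] px 291.0 176.0
[-0.69  0.37  1.34  0.58  1.62  1.45] [ 1.09363716e-03 -5.17399502e-03  2.92798154e+00]
```

View pics/w8.png

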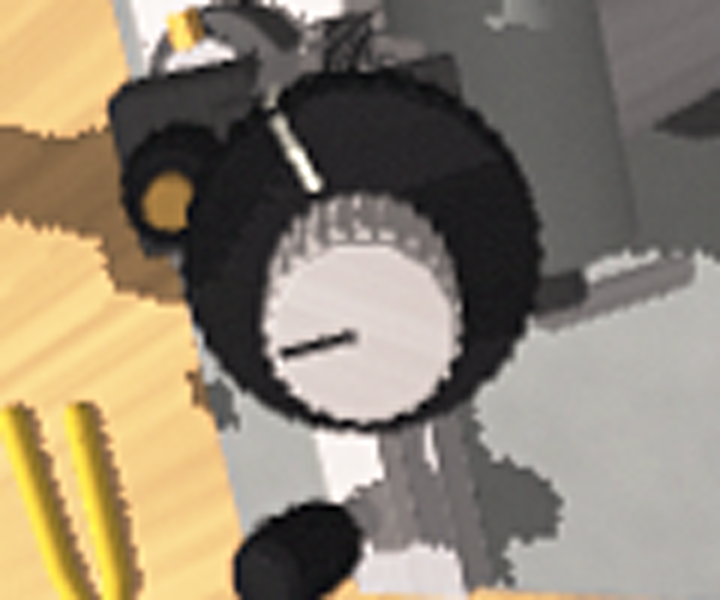

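```bash
python3 - <<'E'
from h import *
def plane(c,uv,a):
    K,T=c["camera_matrix"],c["T"]; d=M.T@(T[:3,:3]@np.linalg.solve(K,[uv[0],uv[1],1])); p=M.T@(T[:3,3]-o)
    return p+d*(a-p@A)/(d@A)
def ang(c,p0,p1,a):  # direction inner->outer, clockwise seen from the end, from -B (through +y)
    q=plane(c,p1,a)-plane(c,p0,a); return np.arctan2(q[1],-(q@B))%(2*np.pi)
def crop(c,ref,dx,dy,f):
    u,v=np.round(proj(c,ref)).astype(int); return lambda x,y:((x+.5)/f-.5+u-dx,(y+.5)/f-.5+v-dy)
for n,ref,dx,dy,f,F,C in(("wrist7",A*287+B*.6,80,70,5,((390,353),(295,377)),((360,130),(318,38))),
                         ("wrist8",A*270,60,50,6,((355,335),(283,352)),((318,188),(272,95)))):
    c=load(n+".npz");g=crop(c,W(ref),dx,dy,f)
    fi=ang(c,g(*F[0]),g(*F[1]),287);co=ang(c,g(*C[0]),g(*C[1]),250)+0
    print(n,"fine",fi,"coarse",co)
c=load("wrist1.npz");g=lambda x,y:((x+.5)*85/390-.5+275,(y+.5)*85/390-.5+165)
print("w1 fine",ang(c,g(187,245),g(123,231),287),"coarse",ang(c,g(200,122),g(202,30),255))
E
```

```text
wrist7 fine 2.966220397221776 coarse 4.3900747691954995
wrist8 fine 3.1172804844945015 coarse 4.478188580247958
w1 fine 0.2241180495721619 coarse 1.5967466017908534
```

The properly projected marks read an inner knob angle of 3.12 and an outer of about 4.40. That puts the tip at about 3.0 mm, with the gripper clear of everything, so I'm handing in.

```bash
python3 -c "
from cell import manip
print(manip.sign_off())"
```

```text
the job is handed in; nothing more can be done
None
```

The job is handed in but returned no verdict: the carriage is home against its stop, the outer knob reads about 4.4 rad and the inner about 3.1 rad, which by those readings puts the tip about 3 mm above the disc, with the gripper clear of everything.

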